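# Fit the sprung spindle into the empty ribbon stand

## Robot

A 6-joint arm with a two-finger parallel gripper is mounted at the origin on the work surface. World frame = base frame: x ahead of the robot, y to its left, z up, the work surface at z = 0. Lengths are in m, angles in rad, forces in N, time in s.
With the tool pointing down it reaches from about 0.25 to 0.775 m from the base axis. Payload 4 kg.
Tool frame: the origin (TCP) lies at the very end of the fingers, on their centre line; the grasp point (between the pads) lies 19 mm behind it; z points along the fingers, y is the direction in which the jaws open and shut (so a half turn about z gives the same grasp; the last joint's range is limited). The gripper opens to 94 mm and grips with 3 to 60 N. Pads are 16 mm wide; open, the fingers measure 119 mm over their backs; the gripper's body (75 mm by 177 mm) begins 78 mm behind the grasp point.
Start: joints at [-1.282, 0.087, 1.371, -0, 1.684, -0.103], TCP at [0.21, -0.508, 0.206] pointing down, gripper open.
Joint ranges: [-3.1, 3.1], [-0.76, 2.03], [0.27, 2.55], [-1.08, 4.22], [0.17, 2.65], [-2.57, 2.57]. Speed limits (rad/s): [2.79, 2.79, 3.14, 3.14, 3.14, 3.14].

## Interface

Orientations are given as a unit quaternion [x, y, z, w].
In Python, from station import goto, move_linear, move_j, set_gripper, dwell, ik, get_state, snapshot, calibration, IKError, hand_in gives the robot as it stands. Calls block until the motion is done:
- goto(position, orientation): joint-space move of the TCP to a pose.
- move_linear(position, rotation=None, rate=0.15, contact_N=None): straight line of the TCP; rotation=None keeps the orientation; rate is the mean speed in m/s. With contact_N (N) it stops when the force on the tool has changed by that much, and returns True; else False.
- move_j(angles): joint-space move.
- set_gripper(opening, effort=None): opening from 0.0 (shut) to 1.0 (fully open); effort is the grip in N (None keeps the last); returns when the fingers have stopped.
- dwell(seconds).
- ik(position, orientation): joint angles nearest the present ones, or None.
- get_state(): the state.
- snapshot(name): name is "scene" or "top"; returns the picture (400x640x3 uint8, blue, green, red); there is no depth.
- calibration(name): a dict with "camera_matrix" (3x3 intrinsics, pixels), "distortion" ([k1, k2, p1, p2, k3] as OpenCV has them; the pictures are not rectified), "pose" (4x4, takes a point from camera to world coordinates). Camera axes: x right, y down, z forward; pixel columns grow to the right and rows downward; lengths in m; the calibration is good to about 2 mm. A picture is of the moment at which its call begins. calibration takes no time and is no camera call.
A pose or a line that the arm cannot do raises IKError and nothing moves.
- hand_in(): hands the job in, once; it reports no verdict.
The state is a dict: "time": time; "q": joint angles; "qvel": joint speeds; "joint_torque": joint torques, N m; "ee_pos": TCP position; "tool_rot": TCP orientation; "wrist_force": force on the tool from outside, world axes, zero at the start; "moment": the same for the moment, N m; "gripper_width": opening from 0.0 (shut) to 1.0 (fully open).
Only numpy, scipy, OpenCV 4.12 (cv2) and the standard library are available. Lean on these libraries where they do the work, as an engineer would, in place of code of your own. Each camera call takes 0.05 s, during which the arm holds its last target.

## Task

One of the two ribbon stands on the packing table is empty. Take the sprung spindle by its two thumb tabs, squeeze it short, fit it between the two cups of the empty stand and let it spring out so that it stays there by itself with one end in each cup.

Things in the scene. Friction and masses are not known exactly. Their poses are not given: they have to be found in the camera images.
- spindle: Sprung spindle on its feet: aluminium bar along its y, axis 18 mm above the feet, 174 mm long relaxed, 0.2 kg. Two upright grey thumb tabs, 5 mm plates square to the bar, outer faces at y = -34 and +34 mm, 32 mm wide above the bar, tops 62 mm above the feet. Origin: under the middle when relaxed, foot level, z up; it moves with the -y half. (The loose wooden rod without tabs is not it.)
- pin_a (a point): Centre of the end of the spindle's -y pin, on the bar's axis. A round pin, 10 mm thick, runs 53 mm outward from each tab, so fingers press the tabs' outer faces above the pins, 25 mm or more above the feet. Tabs squeezed fully together stop solidly, outer faces 22 mm apart, spindle 128 mm long; the spring pushes back with 4.5 N relaxed, 8.6 N fully squeezed.
- pin_b (a point): Centre of the end of the spindle's +y pin (on the half that slides along y), on the bar's axis. Relaxed it is 174 mm from pin_a; midway between the two is the middle of the spindle. Either end may go in either cup.
- stand: Empty ribbon stand, fixed (its twin holds a reel). Wooden base 100 x 204 x 12 mm, origin under its centre, z up; end boards 112 mm high, 64 mm wide, inner faces at y = -92 and +92 mm, each with a round steel cup open only to the other cup: axis along y at x = 0, 80 mm above the origin, 52 mm inside, 60 mm outside, 11 mm deep, mouths at y = -75 and +75 mm, floors at -86 and +86 mm.
Things that resemble listed ones, but are neither listed nor needed, are in the scene too. Leave any blue or turquoise look-alike of the stand alone. Several things look just like the spindle: the one meant starts farthest to the robot's right.

How it is judged:
On the way:
1. the spindle is off the table and squeezed at least 10 mm shorter (height (world z) of spindle above 0.02 m and distance between pin_a and pin_b below 0.164 m), for 0.1 s.
At the end, for the whole second after the job is handed in: The spindle is let go and at rest in the empty stand with one pin end in each cup: each pin end at least 4 mm past the mouth of its cup and within 24 mm of the cup's axis, sideways and in height; either way round (((y of pin_a in the frame of stand below -0.079 m and y of pin_b in the frame of stand above 0.079 m) or (y of pin_b in the frame of stand below -0.079 m and y of pin_a in the frame of stand above 0.079 m)) and x of pin_a in the frame of stand between -0.024 and 0.024 m and z of pin_a in the frame of stand between 0.056 and 0.104 m and x of pin_b in the frame of stand between -0.024 and 0.024 m and z of pin_b in the frame of stand between 0.056 and 0.104 m and linear speed of spindle below 0.03 m/s); the robot touches nothing.
It also fails if it takes over 37 s, if anything falls off the work surface, if the arm or the gripper's body presses on something with over 40 N, if the wrist force passes 120 N, or if a joint passes its speed limit or range.

## Working session

There is one attempt and no reset: what is moved stays moved. The work goes in short steps, each a Python script; the robot and the scene stay as the last script left them, time stands still between calls to the robot, and variables do not carry over. Pictures are saved under pics/ and viewed, and the job is handed in when it is done.

```bash
mkdir -p pics; ls
python3 - <<'E'
from station import *
import cv2
for n in("scene","top"):
    cv2.imwrite(f"pics/{n}0.png",snapshot(n)); c=calibration(n); print(c)
s=get_state();print(s)
E
```

```text
pics
{'camera_matrix': array([[433.94464916,   0.        , 326.212671  ],
       [  0.        , 433.94464916, 197.82533086],
       [  0.        ,   0.        ,   1.        ]]), 'distortion': array([-0.05876523,  0.        ,  0.        ,  0.        ,  0.        ]), 'pose': array([[-0.67419714,  0.55278411, -0.48978357,  0.99565486],
       [ 0.73840607,  0.49136072, -0.46186698,  0.37757406],
       [-0.01465232, -0.67304856, -0.73945314,  0.86993069],
       [ 0.        ,  0.        ,  0.        ,  1.        ]])}
{'camera_matrix': array([[501.64322958,   0.        , 315.58510789],
       [  0.        , 501.64322958, 192.4159315 ],
       [  0.        ,   0.        ,   1.        ]]), 'distortion': array([-0.11467968,  0.        ,  0.        ,  0.        ,  0.        ]), 'pose': array([[-0.01348742, -0.99201575,  0.12539078,  0.26121511],
       [-0.99987513,  0.01441322,  0.00647902, -0.11691949],
       [-0.00823457, -0.12528774, -0.99208627,  1.47067676],
       [ 0.        ,  0.        ,  0.        ,  1.        ]])}
{'time': 0.1, 'q': array([-1.28212612e+00,  8.78858466e-02,  1.37208753e+00,  5.64222792e-06,
        1.68359279e+00, -1.03107831e-01]), 'qvel': array([-0.00135281,  0.00083468, -0.00247811,  0.00070863,  0.00100767,
        0.00023099]), 'joint_torque': array([ 2.34555773e-03, -3.41253698e+01, -3.03300726e+01,  7.20361364e-02,
        3.04913137e-02, -1.00506222e-04]), 'ee_pos': array([ 0.20986165, -0.50785959,  0.20442653]), 'tool_rot': array([ 9.80874481e-01,  1.94638840e-01, -8.86296467e-05, -9.82771524e-04]), 'wrist_force': array([ 0.02786881,  0.35406524, -0.29952975]), 'moment': array([ 0.01728684, -0.01719899, -0.01688792]), 'gripper_width': 0.9999138931586578}
```

View pics/scene0.png

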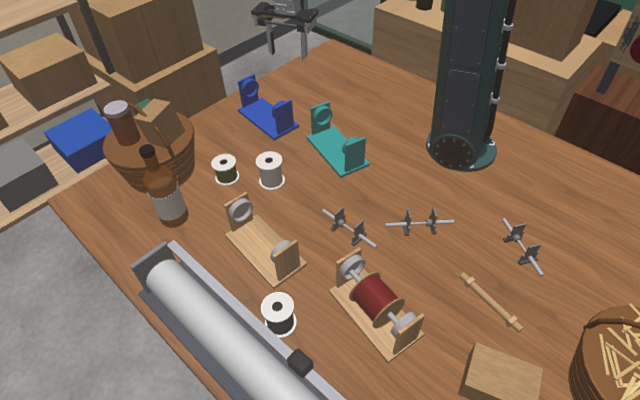

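View pics/top0.png

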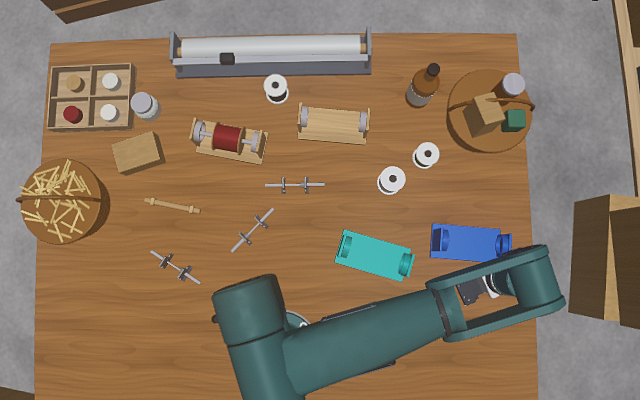

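Run:
```python
import cv2
t=cv2.imread("pics/top0.png");s=cv2.imread("pics/scene0.png")
r=lambda im,x,y,w,h,k:cv2.resize(im[y:y+h,x:x+w],None,fx=k,fy=k,interpolation=cv2.INTER_CUBIC)
cv2.imwrite("pics/a.png",r(t,255,95,125,105,6)[:600])
cv2.imwrite("pics/b.png",r(s,310,195,80,60,10))
cv2.imwrite("pics/c.png",r(s,215,185,100,100,6))
```

```text
(no output)
```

View pics/a.png

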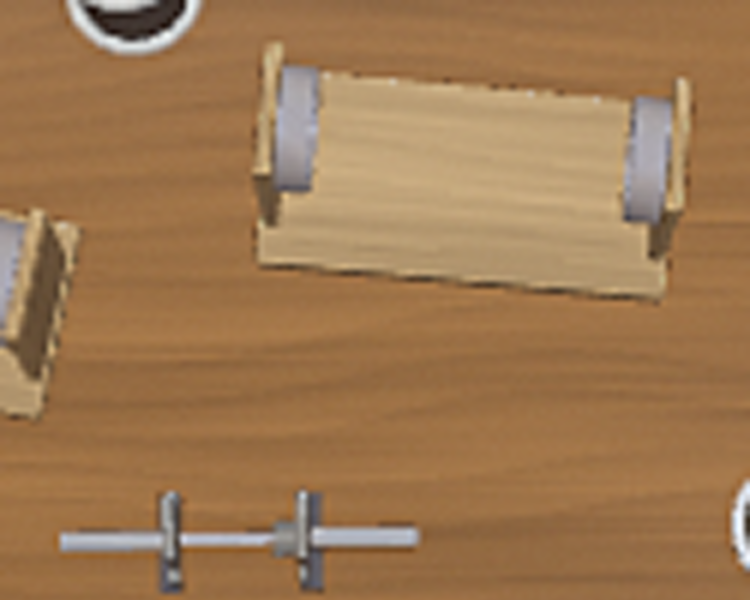

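View pics/b.png

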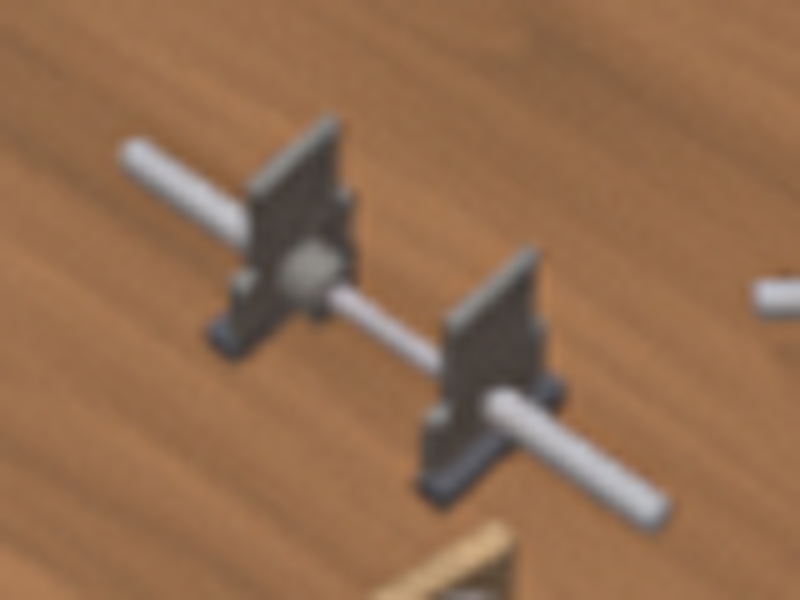

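View pics/c.png

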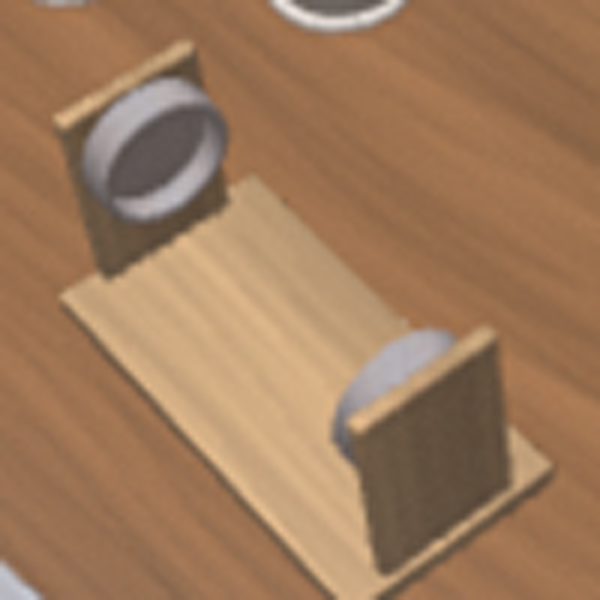

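```bash
cat > h.py <<'E'
import numpy as np, cv2, json
from scipy.optimize import least_squares
from scipy.spatial.transform import Rotation as R
from station import *
C={n:calibration(n) for n in("scene","top")}
def proj(n,P):
    c=C[n];M=np.linalg.inv(c["pose"])
    return cv2.projectPoints(np.asarray(P,float).reshape(-1,1,3),cv2.Rodrigues(M[:3,:3])[0],M[:3,3],c["camera_matrix"],c["distortion"])[0][:,0]
def w(p,L):
    L=np.asarray(L,float);c,s=np.cos(p[2]),np.sin(p[2])
    return np.c_[p[0]+c*L[:,0]-s*L[:,1],p[1]+s*L[:,0]+c*L[:,1],L[:,2]]
def fit(obs,p0):
    def f(p): return np.concatenate([(proj(n,w(p,[l]))[0]-uv) for n,l,uv in obs])
    r=least_squares(f,p0,loss="soft_l1");return r.x,f(r.x).reshape(-1,2)
def draw(im,n,p,L,col):
    for u,v in proj(n,w(p,L)): cv2.circle(im,(int(round(u*4+1.5)),int(round(v*4+1.5))),3,col,-1)
E
cat > fit.py <<'E'
from h import *
T=lambda x,y:np.array([255+(x+.5)/6-.5,95+(y+.5)/6-.5])
S=lambda x,y:np.array([310+(x+.5)/10-.5,195+(y+.5)/10-.5])
Q=lambda x,y:np.array([215+(x+.5)/6-.5,185+(y+.5)/6-.5])
mm=lambda *a:np.array(a)/1000
sp=[("top",mm(0,87,18),T(61,542)),("top",mm(0,-87,18),T(417,537)),
("scene",mm(0,-87,18),S(132,157)),("scene",mm(0,87,18),S(652,510)),
("scene",mm(16,-31.5,62),S(249,189)),("scene",mm(-16,-31.5,62),S(334,120)),("scene",mm(16,31.5,62),S(447,325)),("scene",mm(-16,31.5,62),S(532,252)),
("top",mm(16,31.5,62),T(171,492)),("top",mm(16,-31.5,62),T(303,492))]
st=[("top",mm(-50,102,12),T(258,262)),("top",mm(-50,-102,12),T(662,293)),
("scene",mm(50,-102,12),Q(62,297)),("scene",mm(-50,-102,12),Q(250,180)),("scene",mm(-50,102,12),Q(552,467)),
("scene",mm(32,-92,112),Q(65,128)),("scene",mm(-32,-92,112),Q(200,55)),
("top",mm(32,92,112),T(283,45)),("top",mm(32,-92,112),T(677,80))]
ps,es=fit(sp,[.3,-.1,0]);pt,et=fit(st,[.45,-.16,0])
print(ps,es.round(1).tolist());print(pt,et.round(1).tolist())
json.dump([ps.tolist(),pt.tolist()],open("p.json","w"))
a=np.linspace(0,2*np.pi,40)
cups=[(r*np.cos(t),y,.08+r*np.sin(t)) for y in(-.075,.075) for r in(.03,.026) for t in a]
for n,(x,y,W,H) in(("top",(250,90,150,110)),("scene",(215,180,180,110))):
    im=cv2.resize(cv2.imread(f"pics/{n}0.png"),None,fx=4,fy=4,interpolation=cv2.INTER_CUBIC)
    draw(im,n,ps,[o[1] for o in sp],(0,0,255));draw(im,n,pt,[o[1] for o in st],(0,255,0));draw(im,n,pt,cups,(255,0,0))
    cv2.imwrite(f"pics/fit_{n}.png",im[4*y:4*(y+H),4*x:4*(x+W)])
E
python3 fit.py
```

```text
[ 0.46949303 -0.04610927 -0.00378698] [[0.1, -0.2], [0.2, -0.1], [-0.3, -0.3], [0.6, 1.0], [-0.1, -0.0], [-0.0, -0.5], [-0.2, -0.1], [-0.1, -0.5], [-0.4, 0.1], [-0.3, -0.1]]
[ 0.64846124 -0.16013828 -0.10519962] [[-0.9, -0.2], [0.1, 0.7], [-0.7, -0.2], [0.5, -1.1], [0.4, -0.1], [-0.5, 0.3], [-0.4, -1.0], [-0.2, -0.4], [-0.5, -0.5]]
```

View pics/fit_top.png

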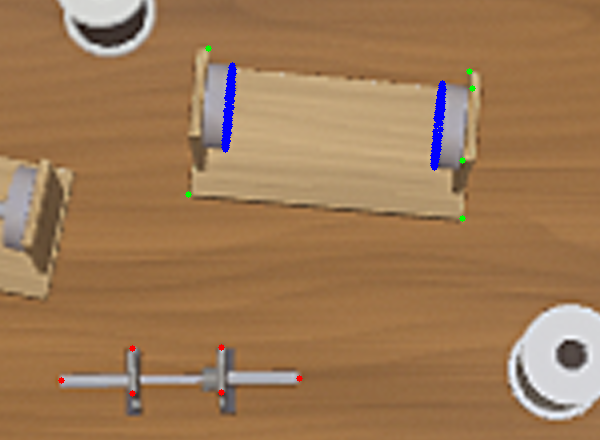

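View pics/fit_scene.png

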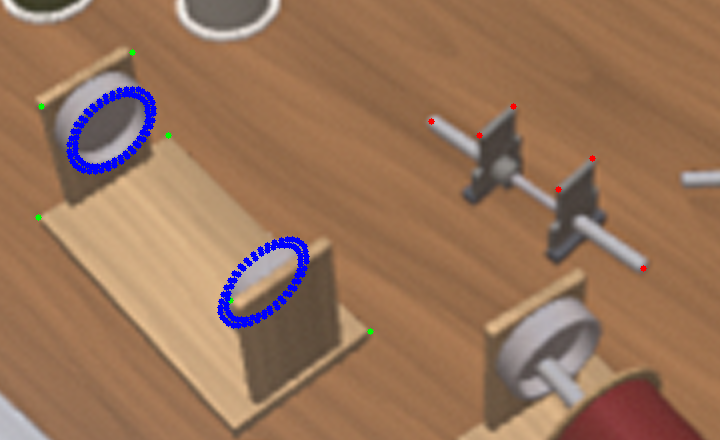

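```bash
cat > g.py <<'E'
from h import *
ps,pt=json.load(open("p.json"))
def q(y):return np.array([np.cos(y/2),np.sin(y/2),0,0])
for k in(0,np.pi,-np.pi):
    for nm,p in(("sp",ps),("st",pt)):
        j=[ik([p[0],p[1],z],q(p[2]+k)) for z in(.03,.1,.2)]
        print(k,nm,[None if a is None else np.round(a,2).tolist() for a in j])
E
python3 g.py
```

```text
0 sp [[-0.22, 0.02, 1.8, -0.0, 1.32, 1.36], [-0.22, -0.04, 1.71, -0.0, 1.47, 1.36], [-0.22, -0.09, 1.56, -0.0, 1.67, 1.36]]
0 st [[-0.33, 0.43, 1.3, -0.0, 1.41, 1.35], [-0.33, 0.39, 1.22, -0.0, 1.54, 1.35], [-0.33, 0.36, 1.06, -0.0, 1.72, 1.35]]
3.141592653589793 sp [[-0.22, 0.02, 1.8, -0.0, 1.32, -1.79], [-0.22, -0.04, 1.71, -0.0, 1.47, -1.79], [-0.22, -0.09, 1.56, -0.0, 1.67, -1.79]]
3.141592653589793 st [[-0.33, 0.43, 1.3, -0.0, 1.41, -1.79], [-0.33, 0.39, 1.22, -0.0, 1.54, -1.79], [-0.33, 0.36, 1.06, -0.0, 1.72, -1.79]]
-3.141592653589793 sp [[-0.22, 0.02, 1.8, -0.0, 1.32, -1.79], [-0.22, -0.04, 1.71, -0.0, 1.47, -1.79], [-0.22, -0.09, 1.56, -0.0, 1.67, -1.79]]
-3.141592653589793 st [[-0.33, 0.43, 1.3, -0.0, 1.41, -1.79], [-0.33, 0.39, 1.22, -0.0, 1.54, -1.79], [-0.33, 0.36, 1.06, -0.0, 1.72, -1.79]]
```

```bash
cat > m1.py <<'E'
from h import *
ps,pt=json.load(open("p.json"))
def q(y):return np.array([np.cos(y/2),np.sin(y/2),0,0])
def rep(t):
    s=get_state();print(t,round(s["time"],2),s["ee_pos"].round(4),s["wrist_force"].round(1),round(s["gripper_width"],3))
goto([ps[0],ps[1],.14],q(ps[2]));rep("above")
print(move_linear([ps[0],ps[1],.029],rate=.1,contact_N=6));rep("down")
for n in C: cv2.imwrite(f"pics/{n}1.png",snapshot(n))
E
python3 m1.py
python3 - <<'E'
import cv2,numpy as np
s=cv2.imread("pics/scene1.png")[170:270,290:410];t=cv2.imread("pics/top1.png")[140:240,235:355]
cv2.imwrite("pics/m1.png",np.vstack([cv2.resize(s,(660,290*550//290//2*1+25)),cv2.resize(t,(360,300))[:, :360].copy() if 0 else cv2.resize(t,(660,300))]))
cv2.imwrite("pics/m1s.png",cv2.resize(s,None,fx=6,fy=6,interpolation=2))
E
```

```text
above 2.03 [ 0.4696 -0.0468  0.1402] [-0.1 -0.5 -0.4] 0.997
False
down 3.29 [ 0.4702 -0.0463  0.0298] [-0.1  0.8 -0.2] 0.998
```

View pics/m1s.png

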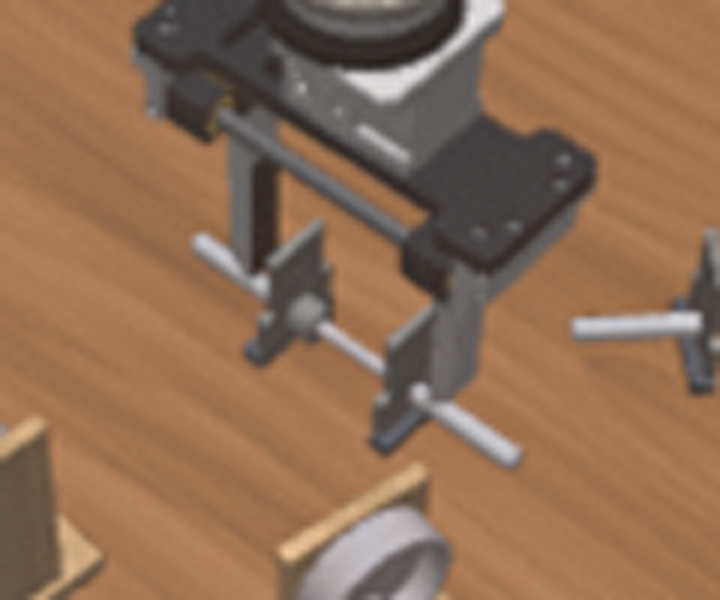

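The fingers straddle both tabs of the right spindle (tabs around px 300,290 and 410,360 in the crop), resting above the pins. Squeeze and lift.

```bash
cat > m2.py <<'E'
from h import *
exec(open("m1.py").read().split("goto(")[0].split("h import *")[1])
set_gripper(.15,25);rep("squeezed")
p=get_state()["ee_pos"]
move_linear([ps[0],ps[1],.23],rate=.15);rep("up")
dwell(.1)
for n in C: cv2.imwrite(f"pics/{n}2.png",snapshot(n))
s=cv2.imread("pics/scene2.png")[70:250,280:450]
cv2.imwrite("pics/m2.png",cv2.resize(s,None,fx=3.3,fy=3.3,interpolation=2))
E
python3 m2.py
```

```text
squeezed 4.49 [ 0.4696 -0.0461  0.0291] [0.7 0.7 1.6] 0.23
up 5.98 [ 0.4689 -0.046   0.2287] [-0.2  0.5 -2.1] 0.229
```

View pics/m2.png

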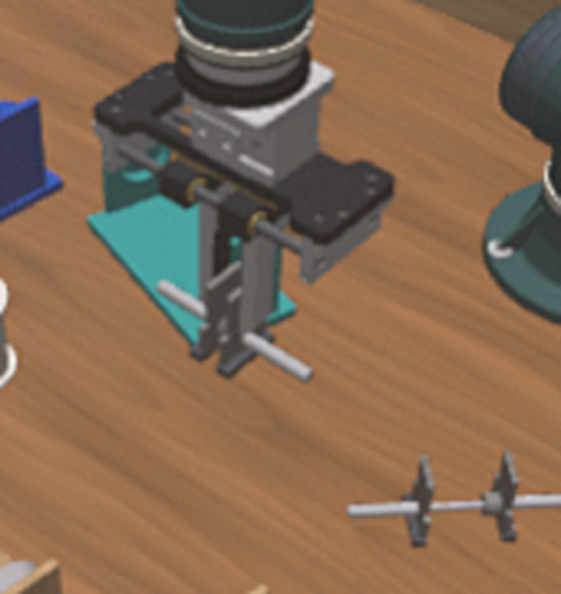

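```bash
cat > m3.py <<'E'
from h import *
exec(open("m1.py").read().split("goto(")[0].split("h import *")[1])
goto([pt[0],pt[1],.23],q(pt[2]));rep("above")
print(move_linear([pt[0],pt[1],.088],rate=.07,contact_N=6));rep("in")
for n in C: cv2.imwrite(f"pics/{n}3.png",snapshot(n))
a=cv2.resize(cv2.imread("pics/scene3.png")[170:290,205:325],(395,395),interpolation=2)
b=cv2.resize(cv2.imread("pics/top3.png")[60:180,275:395],(395,395),interpolation=2)
cv2.imwrite("pics/m3.png",np.hstack([a,b]))
E
python3 m3.py
```

```text
above 7.04 [ 0.648  -0.1595  0.2299] [-0.2  0.1 -1.9] 0.232
False
in 9.22 [ 0.6488 -0.1602  0.0885] [-0.2 -0.1 -2.9] 0.229
```

View pics/m3.png

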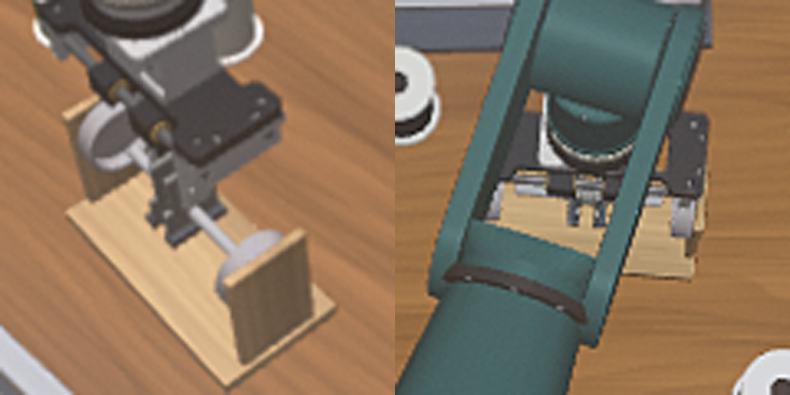

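The squeezed spindle is between the cups, aligned with their axis: the near pin points into the near cup at crop px (235,245). Now I'll release it gradually.

```bash
cat > m4.py <<'E'
from h import *
exec(open("m1.py").read().split("goto(")[0].split("h import *")[1])
for o in(.35,.45,.55,.62,.68,.72): set_gripper(o,25);rep(o)
for n in C: cv2.imwrite(f"pics/{n}4.png",snapshot(n))
a=cv2.resize(cv2.imread("pics/scene4.png")[170:290,205:325],(395,395),interpolation=2)
b=cv2.resize(cv2.imread("pics/top4.png")[60:180,275:395],(395,395),interpolation=2)
cv2.imwrite("pics/m4.png",np.hstack([a,b]))
E
python3 m4.py
```

```text
0.35 9.73 [ 0.6485 -0.1601  0.088 ] [-0.4 -0.6 -1.3] 0.351
0.45 10.12 [ 0.6485 -0.1601  0.088 ] [ 0.2  0.3 -2.4] 0.452
0.55 10.52 [ 0.6485 -0.1601  0.088 ] [-0.1 -0.7 -2.4] 0.547
0.62 10.87 [ 0.6485 -0.1602  0.088 ] [ 0.3 -0.4 -1.6] 0.616
0.68 11.2 [ 0.6485 -0.1601  0.088 ] [ 0.6 -0.2 -2.1] 0.683
0.72 11.5 [ 0.6488 -0.1604  0.0888] [0.5 0.3 0.4] 0.724
```

View pics/m4.png

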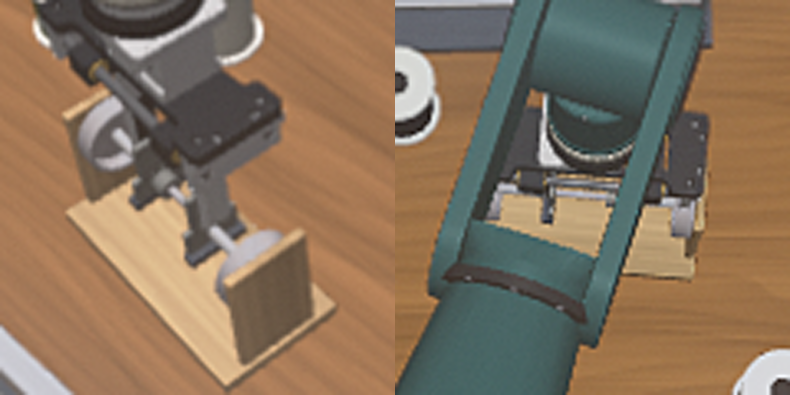

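```bash
cat > m5.py <<'E'
from h import *
exec(open("m1.py").read().split("goto(")[0].split("h import *")[1])
set_gripper(.85);rep("open")
print(move_linear([pt[0],pt[1],.2],rate=.08,contact_N=4));rep("up")
goto([.25,-.45,.3],q(.39));dwell(.3);rep("away")
for n in C: cv2.imwrite(f"pics/{n}5.png",snapshot(n))
a=cv2.resize(cv2.imread("pics/scene5.png")[170:290,205:325],(395,395),interpolation=2)
b=cv2.resize(cv2.imread("pics/top5.png")[60:180,275:395],(395,395),interpolation=2)
cv2.imwrite("pics/m5.png",np.hstack([a,b]))
E
python3 m5.py
```

```text
open 12.03 [ 0.6485 -0.1601  0.088 ] [ 0.4 -0.5 -0.8] 0.852
False
up 13.57 [ 0.6481 -0.16    0.1991] [ 0.1 -0.7 -0.8] 0.848
away 15.7 [ 0.2504 -0.4498  0.2998] [0.6 0.1 0.5] 0.852
```

View pics/m5.png

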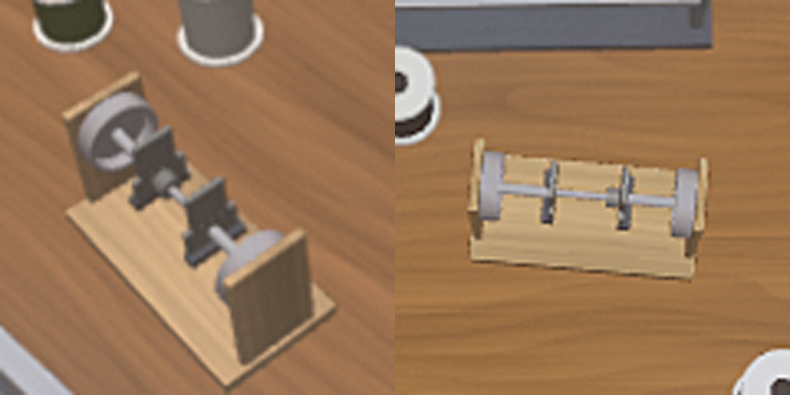

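The spindle sits upright between both cups: its pins enter the left cup at (500,187) and the right cup at (675,202) in the top crop. Nothing is touching it.

```bash
python3 -c "
from station import *
hand_in()"
```

```text
the job is handed in; nothing more can be done
```

The sprung spindle is in the empty stand with one pin in each cup, and I handed the job in at about 15.8 s of the 37 s allowed. `hand_in` reports no verdict.

- **What I did:** I located the rightmost spindle and the empty wooden stand from both cameras. I squeezed the tabs fully, with the gripper at about 22 mm. Then I lifted the spindle about 0.2 m, lowered it between the cups and opened the gripper in small steps.
- **Last checks:** The final pictures from both cameras show the spindle upright with a pin in each cup and the arm well clear. The spindle's roughly 2 N weight left the wrist force reading once it sprang out. The contact-stopped moves (down to the tabs, into the stand and back out) never triggered.
- **Not measured:** I judged how deep the pins sit by eye, since there is no depth image. None of my checks failed or disagreed; fit errors to the marked points were mostly under 1 pixel, about 1.1 at worst.

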